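# Set the fence stop and hold a tube offcut for tacking

## Task

Get the square tube ready for tacking: slide the fence's stop carriage, the one with the black knob, all the way to its end stop, then bring the square-tube offcut over and lay it flat on the table in the corner, its long side flush along the fence and its end up against the stop arm. Finish while holding it there: press it firmly against the fence and down on the table with one steady diagonal push on the tube, and keep pushing, without letting go. Leave the other offcuts and tools where they lie.

Things in the scene. Friction and masses are not known exactly. Their poses are not given: they have to be found in the camera images.
- tube_center (a point): centre of the workpiece: a square steel tube offcut, 40 x 40 mm outside with 3 mm walls and 3 mm rounded edges, 120 mm long, about 0.4 kg, lying flat. Its y axis runs along its length, its z axis is up; the point lies 20 mm above the table. Both ends and all four sides are alike
- fence_foot (a point): foot of the fence's front (working) face, on the table at the middle of the fence. The fence is a steel bar 400 mm long (along this point's y axis), 50 mm tall and 20 mm thick, bolted to the table; this point's x axis points into the fence, so the work lies on its -x side, towards the robot. The tube is flush when its centre is 20 mm to -x of this face
- fence: the fence bar itself; its origin and axes are those of fence_foot
- stop (a joint): travel of the stop carriage along the fence towards the fence's +y, in m: 0 is one end of its travel, 0.26 is hard against the end stop to be used (a small dark block screwed on top of the bar near its +y end). The carriage rubs with about 3 N and stays where it is left
- stop_knob (a point): centre of the black round knob on top of the carriage: 28 mm across, 31 mm tall (its top 104 mm above the table, its underside 73 mm, the saddle's top 60 mm). The saddle under it is 50 mm long along the fence
- stop_face (a point): point on the stop arm's working face, which looks to the fence's -y, in the plane of the fence's front face, 20 mm above the table; axes as fence_foot; it moves with the carriage. The stop arm is a 12 mm thick steel bar, 3 to 33 mm above the table, that reaches 62 mm out from the fence face towards -x. The tube lies on the -y side of it: its centre is 60 mm to -y of this point when its end touches
- table: the welding table, a steel top at height 0 with a grid of 16 mm bores (dark discs); its origin is the middle of the top
- angle: other offcut: angle section 45 x 45 mm, 90 mm long, lying on one leg; must stay where it is; its origin is under its middle
- pipe: other offcut: round pipe 48 mm across, 55 mm tall, standing on end; must stay where it is; its origin is under its middle
- magnet: magnetic welding angle (red and dark steel, 82 x 16 x 66 mm) standing by the fence, on the side away from the carriage's end stop; must stay where it is; its origin is under its middle
- flat: flat bar 40 x 160 x 8 mm lying behind the fence; must stay where it is; its origin is under its middle
- brush: wire brush with wooden handle, 250 mm long; must stay where it is; its origin is under its middle
- hammer: chipping hammer, 220 mm long; must stay where it is; its origin is under its middle
- clamp: F-clamp lying flat, 240 mm long; must stay where it is; its origin is under its middle
Things that resemble listed ones, but are neither listed nor needed, are in the scene too. Leave any blue, orange or red look-alike of the part that bears tube_center alone.

How it is judged:
By the outcome, as a careful person would: the job done as asked, in the order asked, and still so for the second after the job is handed in, while the arm keeps its last pose, push and grip.
It also fails if it takes over 64 s, if anything falls off the work surface, if the arm or the gripper's body presses on something with over 40 N, if the wrist force passes 120 N, or if a joint passes its speed limit or range.

## Robot

A 6-joint arm with a two-finger parallel gripper is mounted at the origin on the work surface. World frame = base frame: x ahead of the robot, y to its left, z up, the work surface at z = 0. Lengths are in m, angles in rad, forces in N, time in s.
With the tool pointing down it reaches from about 0.35 to 0.8 m from the base axis. Payload 7.3 kg.
Tool frame: the origin (TCP) lies midway between the tips of the shut fingers; the grasp point (between the pads) lies 19 mm behind it (manip.grasp_offset is the distance from the TCP to the grasp point, in m); z points along the fingers, y is the line along which they close (so a half turn about z gives the same grasp; the last joint's range is limited). The gripper opens to 85 mm and grips with 20 to 120 N. Pads are 22 mm wide; open, the fingers measure 114 mm over their backs; the gripper's body (76 mm by 85 mm) begins 54 mm behind the grasp point. The pads swing forward as they close: fully open they stand 13 mm farther back than shut.
Start: joints at [1.125, 0.342, 1.524, -0, 1.275, -0.146], TCP at [0.155, 0.502, 0.209] pointing down, gripper open.
Joint ranges: [-2.53, 2.53], [-0.77, 2.02], [0.04, 2.7], [-1, 4.14], [0.28, 2.66], [-3.11, 3.11]. Speed limits (rad/s): [2.57, 2.57, 3.14, 3.14, 3.14, 3.14].

## Interface

Orientations are given as a unit quaternion [x, y, z, w].
In Python, from workcell import manip, vision, job gives the robot as it stands.
- The arm moves only by the shell command python3 -m crank 'ROWS' [FORCE]. ROWS is JSON, a list of rows, each a list of 3 entries, a list of its own where there are three numbers: the shift along the tool's x, y, z in cm, then the turn, a rotation vector about the tool's x, y, z in degrees, then the gripper command: -1 is fully open, 1 is shut, values between are in proportion. In form: [[[x, y, z], [rx, ry, rz], gripper], ...]. A call has 1 to 5 rows; each row is the pose to reach, as a shift and turn from the pose commanded when the call began, along the tool's axes at that moment; what a row does not reach only later rows make up. A row lasts 1/8 s, in which the tool goes at most 62.5 mm and 10.7 degrees, less where a joint would pass 70% of its speed; a pose out of reach is approached as far as the arm can. A call with a gripper value outside its range is refused whole. The fingers move at their own pace and stop on an object; FORCE is the grip in N (left out, the last holds). Time passes only in rows, so rows that repeat a pose let the fingers close. It gives the time, the measured TCP pose, the force, the opening and the grip force at its end, in the units of the state.
- manip.get_obs(): the state, without advancing time (a new reading comes with each control period).
- vision.camera(name): name is "side" or "top"; returns (picture, depth): 400x640x3 uint8, red, green, blue; 400x640 float32, m along the optical axis (not along the pixel's ray), 0 where there is no reading.
- vision.get_calibration(name): a dict with "camera_matrix" (3x3 intrinsics, pixels), "D" ([k1, k2, p1, p2, k3] as OpenCV has them; the pictures are not rectified), "extrinsics" (4x4, takes a point from camera to world coordinates). Camera axes: x right, y down, z forward; pixel columns grow to the right and rows downward; lengths in m; the calibration is good to about 2 mm. A picture is of the moment at which its call begins. get_calibration takes no time and is no camera call.
- job.sign_off(): hands the job in; it is judged then, once.
The state is a dict: "time": time; "joint_pos": joint angles; "qvel": joint speeds; "joint_efforts": joint torques, N m; "position": TCP position; "ee_rot": TCP orientation; "ft_force": force on the tool from outside, world axes, zero at the start; "moment": the same for the moment, N m; "grip_width": opening from 0.0 (shut) to 1.0 (fully open); "grasp_force": force on a finger pad.
Only numpy, scipy, OpenCV 4.12 (cv2) and the standard library are available. Lean on these libraries where they do the work, as an engineer would, in place of code of your own. Each camera call takes 0.05 s, during which the arm holds its last target. There are 200 camera calls.

## Working session

There is one attempt and no reset: what is moved stays moved. The work goes in short steps, Python scripts to look and compute and a shell command to move; the robot and the scene stay as the last step left them, time stands still between calls to the robot, and variables do not carry over. Pictures are saved under pics/ and viewed, at most 10 in all, crops included, and the job is handed in when it is done.

```bash
ls; mkdir -p pics
cat > h.py <<'E'
import numpy as np, cv2
from workcell import manip, vision, job
from scipy.spatial.transform import Rotation as R
def rays(name,uv):
    c=vision.get_calibration(name);K=np.array(c["camera_matrix"],float);T=np.array(c["extrinsics"],float)
    p=cv2.undistortPoints(np.array(uv,float).reshape(-1,1,2),K,np.array(c["D"],float)).reshape(-1,2)
    return T[:3,3],np.c_[p,np.ones(len(p))]@T[:3,:3].T
def onplane(name,uv,z):
    o,d=rays(name,uv);return o+d*((z-o[2])/d[:,2])[:,None]
def shot(name,tag):
    im,d=vision.camera(name);cv2.imwrite(f"pics/{tag}.png",cv2.cvtColor(im,cv2.COLOR_RGB2BGR));np.save(f"pics/{tag}.npy",d);return im,d
def cloud(name,d):
    v,u=np.mgrid[:400,:640];o,r=rays(name,np.c_[u.ravel(),v.ravel()]);return (o+r*d.reshape(-1,1)).reshape(400,640,3)
E
python3 - <<'E'
from h import *
for n in("top","side"):
    shot(n,n+"0");c=vision.get_calibration(n);print(n,np.round(c["extrinsics"],3).tolist(),np.round(c["camera_matrix"],0).tolist())
o=manip.get_obs();print(o["position"],R.from_quat(o["ee_rot"]).as_matrix().round(3).tolist(),o["time"])
E
```

```text
pics
top [[-0.026, -0.997, 0.071, 0.398], [-1.0, 0.027, 0.014, 0.048], [-0.016, -0.071, -0.997, 1.772], [0.0, 0.0, 0.0, 1.0]] [[446.0, 0.0, 323.0], [0.0, 446.0, 200.0], [0.0, 0.0, 1.0]]
side [[0.995, -0.069, 0.067, 0.384], [-0.097, -0.698, 0.709, -1.049], [-0.002, -0.712, -0.702, 1.181], [0.0, 0.0, 0.0, 1.0]] [[488.0, 0.0, 319.0], [0.0, 488.0, 204.0], [0.0, 0.0, 1.0]]
[0.15486092 0.50123366 0.20820058] [[-0.955, 0.295, -0.001], [0.295, 0.955, -0.001], [0.0, -0.001, -1.0]] 0.1
```

View pics/top0.png

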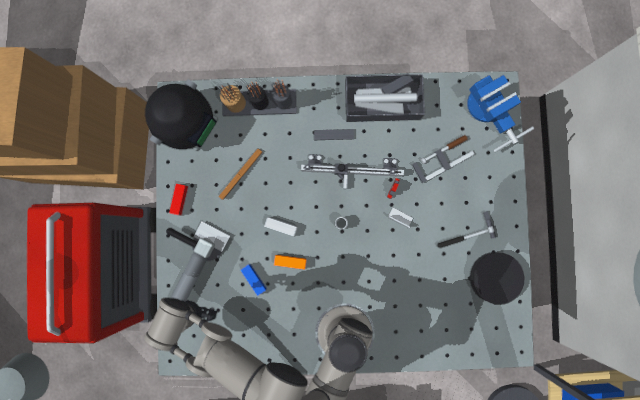

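View pics/side0.png

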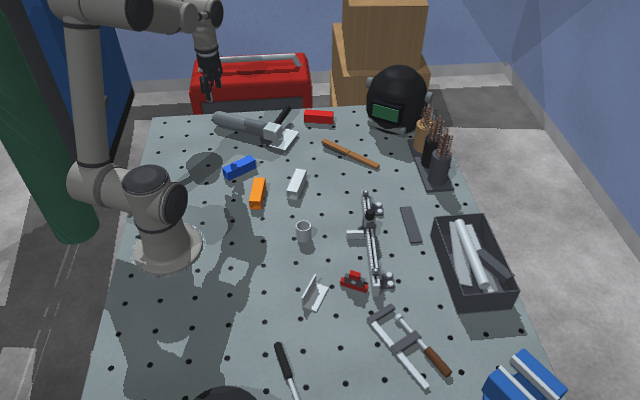

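The top view shows the fence from about (302,167) to (405,173), with the carriage and stop arm near (345,175). The red magnet is at (394,188), so the end stop to use is at the left (+y) end. There are four tube-shaped candidates: silver (280,226), orange (290,261), blue (253,278) and red (178,198). The bare-steel silver one fits the description. I'll confirm it in an enlarged crop.

Run:
```python
import cv2,numpy as np
t=cv2.imread("pics/top0.png")[145:245,250:415];s=cv2.imread("pics/side0.png")[160:300,270:440]
a=cv2.resize(t,None,fx=4,fy=4,interpolation=cv2.INTER_CUBIC)[:, :];b=cv2.resize(s,None,fx=4,fy=4,interpolation=cv2.INTER_CUBIC)
cv2.imwrite("pics/c_top.png",a);cv2.imwrite("pics/c_side.png",b)
```

```text
(no output)
```

View pics/c_top.png

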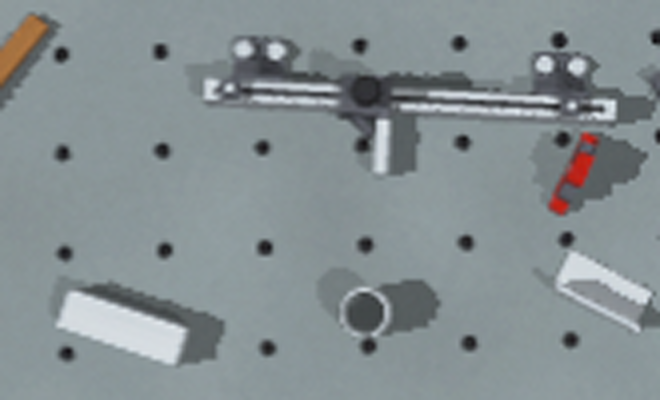

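View pics/c_side.png

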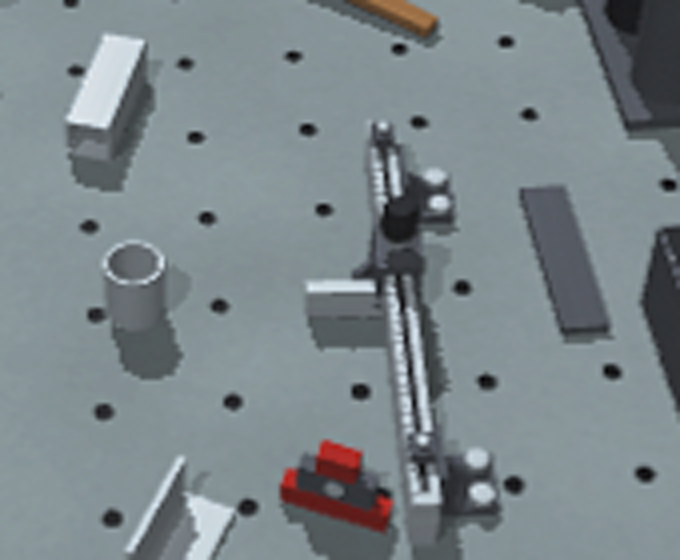

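The crops confirm the silver hollow tube at top (280,226), which has open ends and a 3:1 shape. The carriage knob is at top (341,167), and the arm at (346,182) lies on its -y side. The next script measures their positions.

Run:
```python
from h import *
def rect(P):
    (c,s,a)=cv2.minAreaRect((P[:,:2]*1000).astype(np.float32)); return np.round(c,1),np.round(s,1),round(a,2)
for n,(tb,fb) in {"top":((255,210,310,245),(295,155,412,180)),"side":((280,165,312,205),(350,185,405,300))}.items():
    im=cv2.imread(f"pics/{n}0.png");d=np.load(f"pics/{n}0.npy");C=cloud(n,d)
    tab=C[230:250,380:420] if n=="top" else C[180:200,320:350]
    print(n,"table z",np.median(tab[...,2]),tab[...,2].std())
    Z=C[...,2]
    def box(b):
        m=np.zeros(Z.shape,bool);m[b[1]:b[3],b[0]:b[2]]=1;return m
    g=im.min(2)
    m=box(tb)&(Z>.03)&(Z<.05);print(" tube depth",rect(C[m]),C[m].mean(0).round(4),m.sum())
    mw=box(tb)&(g>195 if n=="top" else g>190)
    uv=np.argwhere(mw)[:,::-1];print(" tube white@.04",rect(onplane(n,uv,.04)),onplane(n,uv,.04).mean(0).round(4),len(uv))
    m=box(fb)&(Z>.042)&(Z<.057);P=C[m];print(" fence depth",rect(P),m.sum())
    m=box(fb)&(Z>.085);P=C[m];print(" knob depth",P.mean(0).round(4),np.ptp(P,axis=0).round(3),m.sum())
    k=(im.max(2)<55)&box((330,155,352,180) if n=="top" else (360,200,380,225));uv=np.argwhere(k)[:,::-1]
    z=.104 if n=="top" else .09
    print(" knob dark",onplane(n,uv,z).mean(0).round(4),len(uv),uv.mean(0))
```

```text
top table z 0.00033816045137879946 0.08857988371035025
 tube depth (array([425.2, 242. ]), array([120.9,  39.5]), 70.14) [0.4252 0.2415 0.0407] 319
 tube white@.04 (array([424. , 240.4]), array([116.1,  35.6]), 70.19) [0.4241 0.2405 0.04  ] 284
 fence depth (array([629.1, -44.6]), array([398.9,  57.1]), 85.99) 471
 knob depth [0.5943 0.0088 0.4193] [0.256 0.061 1.684] 58
 knob dark [ 0.6446 -0.0042  0.104 ] 47 [341.82978723 166.0212766 ]
side table z -0.002688070212534477 0.06830380370617435
 tube depth (array([425.8, 237.2]), array([128.7,  41.2]), 70.77) [0.4255 0.2343 0.037 ] 276
 tube white@.04 (array([423.9, 236.4]), array([117.8,  35.1]), 70.36) [0.4236 0.235  0.04  ] 224
 fence depth (array([638.9, -49.3]), array([397.1,  89.5]), 75.48) 624
 knob depth [ 0.5902 -0.212   0.3093] [0.273 1.057 1.095] 92
 knob dark [ 0.6433 -0.0028  0.09  ] 105 [370.22857143 213.56190476]
```

```bash
cat >> h.py <<'E'
def rel(p,ang=None,tilt=0,fy=85.6):
    "shift cm / turn deg in tool axes from measured pose to TCP p, tool y at world angle ang (deg), z down"
    o=manip.get_obs();M=R.from_quat(o["ee_rot"]);s=M.inv().apply(np.array(p)-o["position"])*100
    r=[0,0,0]
    if ang is not None:
        a=np.radians(ang);Y=np.array([np.cos(a),np.sin(a),0]);Z=np.array([0,0,-1.]);T=R.from_matrix(np.c_[np.cross(Y,Z),Y,Z])
        if tilt:  # lean z towards fence +x (deg), axis = fence y
            f=np.radians(fy);T=R.from_rotvec(-np.radians(tilt)*np.array([np.cos(f),np.sin(f),0]))*T
        r=(M.inv()*T).as_rotvec(degrees=True)
    print("shift",s.round(2),"turn",np.round(r,1),"pos",np.round(o["position"],4),"F",np.round(o["ft_force"],1),"t",round(o["time"],2))
def st():
    o=manip.get_obs();print(np.round(o["position"],4),R.from_quat(o["ee_rot"]).as_euler("xyz",degrees=True).round(1),np.round(o["joint_pos"],2),"F",np.round(o["ft_force"],1),"g",o["grip_width"],o["grasp_force"],"t",round(o["time"],2))
E
python3 - <<'E'
from h import *
for n,b in {"top":(300,160,408,178),"side":(355,190,405,300)}.items():
    im=cv2.imread(f"pics/{n}0.png");C=cloud(n,np.load(f"pics/{n}0.npy"));Z=C[...,2]
    m=np.zeros(Z.shape,bool);m[b[1]:b[3],b[0]:b[2]]=1
    m&=(Z>.044)&(Z<.055)&(abs(C[...,1]+.004)>.035)
    v,u=np.nonzero(m);P=onplane(n,np.c_[u,v],.05);q=P[:,:2].astype(np.float32)
    q=q[abs(q[:,1]+.045)<.22]
    for i in range(6):
        vx,vy,x0,y0=cv2.fitLine(q,cv2.DIST_HUBER,0,.003,.003).ravel();dd=np.array([vx,vy])*np.sign(vy);nn=np.array([dd[1],-dd[0]])
        r=(q-[x0,y0])@nn;q=q[abs(r)<.013]
    r=(q-[x0,y0])@nn;s=(q-[x0,y0])@dd
    print(n,"angle",np.degrees(np.arctan2(dd[1],dd[0])),"mid",np.array([x0,y0])+dd*(s.min()+s.max())/2,"s",s.min(),s.max(),"r pct",np.percentile(r,[2,10,50,90,98]).round(4),len(q))
    # arm: points z .02-.04 in front of fence
    a=(Z>.024)&(Z<.042)&(C[...,0]>.56)&(C[...,0]<.625)&(abs(C[...,1]+.02)<.06)
    print(" arm",np.median(C[a],0).round(4) if a.any() else None,np.ptp(C[a],axis=0).round(3),a.sum())
rel([.64,-.05,.15],85.6)
E
```

```text
top angle 85.324234 mid [ 0.63784665 -0.04485817] s -0.19198206 0.20620145 r pct [-0.0103 -0.0087 -0.0001  0.0086  0.0107] 342
 arm [ 0.6047 -0.0133  0.035 ] [0.056 0.039 0.017] 62
side angle 85.43647 mid [ 0.63720864 -0.05224476] s -0.16137506 0.24100117 r pct [-0.0098 -0.0084 -0.0002  0.0085  0.0108] 429
 arm [ 0.6066 -0.0181  0.0299] [0.055 0.033 0.017] 103
shift [-62.63 -38.33   5.86] turn [ -0.1  -0.  -12.8] pos [0.1549 0.5012 0.2082] F [ 0.4 -0.8  0.3] t 0.1
```

```bash
python3 -m crank '[[[-62.6,-38.3,2],[0,0,-12.8],1],[[-62.6,-38.3,2],[0,0,-12.8],1],[[-62.6,-38.3,2],[0,0,-12.8],1],[[-62.6,-38.3,2],[0,0,-12.8],1],[[-62.6,-38.3,2],[0,0,-12.8],1]]' 60; python3 -c "
from h import *
rel([.637,-.054,.15],85.4)"
```

```text
time: 0.72
position: [0.3587, 0.27, 0.2003]
ee_rot: [0.038, 0.999, 0.0, -0.0]
ft_force: [1.6, 0.4, 0.1]
grip_width: 0.002
grasp_force: 0.0
shift [-30.22 -30.19   5.03] turn [ 0.  -0.   0.2] pos [0.3587 0.27   0.2003] F [1.6 0.4 0.1] t 0.72
```

```bash
python3 -m crank '[[[-30.2,-30.2,3],[0,0,0],1],[[-30.2,-30.2,3],[0,0,0],1],[[-30.2,-30.2,3],[0,0,0],1],[[-30.2,-30.2,3],[0,0,0],1],[[-30.2,-30.2,3],[0,0,0],1]]'; python3 -m crank '[[[-30.2,-30.2,3],[0,0,0],1],[[0,0,0],[0,0,0],1]]' >/dev/null; python3 -c "
from h import *
rel([.637,-.054,.082],85.4)"
```

```text
time: 1.35
position: [0.5617, 0.0333, 0.1781]
ee_rot: [0.038, 0.999, 0.0, -0.0]
ft_force: [0.7, 1.2, 0.2]
grip_width: -0.001
grasp_force: 0.0
shift [-8.   -7.49  9.03] turn [-0.1 -0.3 -0.5] pos [0.5644 0.0277 0.1727] F [-0.3  2.3 -0.3] t 1.6
```

```bash
python3 -m crank '[[[-8,-7.5,2],[0,0,0],1],[[-8,-7.5,2],[0,0,0],1],[[-8,-7.5,6],[0,0,0],1],[[-8,-7.5,9],[0,0,0],1],[[-8,-7.5,9],[0,0,0],1]]'; python3 -c "
from h import *
rel([.644,-.0,.082],85.4)
shot('top','t1');shot('side','s1')
import cv2
a=cv2.imread('pics/t1.png')[130:250,240:420];b=cv2.imread('pics/s1.png')[130:310,270:450]
cv2.imwrite('pics/c1.png',cv2.hconcat([cv2.resize(a,(540,360),interpolation=2),cv2.resize(b,(260,260),interpolation=2).__class__(0) if 0 else cv2.resize(b[:, :130],(260,360),interpolation=2)]))"
```

```text
time: 2.22
position: [0.6327, -0.0455, 0.0856]
ee_rot: [0.038, 0.999, 0.001, -0.003]
ft_force: [-0.1, 0.7, 0.8]
grip_width: -0.002
grasp_force: 0.0
shift [-0.78  4.62  0.36] turn [ 0.1 -0.4  0.2] pos [ 0.6327 -0.0455  0.0856] F [-0.1  0.7  0.8] t 2.23
```

View pics/c1.png

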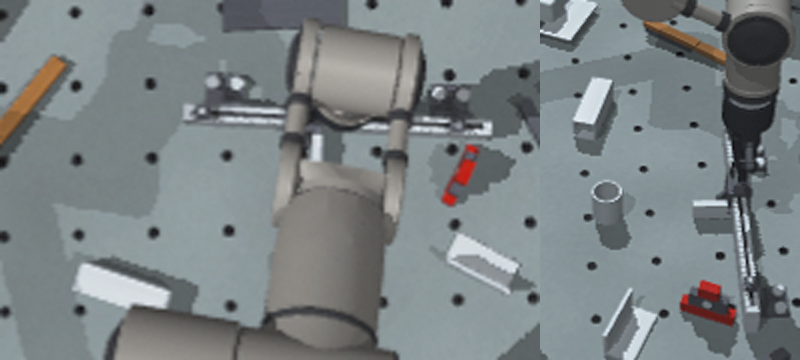

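The fingers stand on the bar at the -y side of the knob, clear of everything else, so I'll push along the fence.

```bash
python3 -m crank '[[[-0.5,0,0.3],[0,0,0],1],[[-0.5,1.5,0.3],[0,0,0],1],[[-0.5,3,0.3],[0,0,0],1],[[-0.5,4.5,0.3],[0,0,0],1],[[-0.5,6,0.3],[0,0,0],1]]';python3 -m crank '[[[0,1.5,0],[0,0,0],1],[[0,3,0],[0,0,0],1],[[0,4,0],[0,0,0],1],[[0,5,0],[0,0,0],1]]'
```

```text
time: 2.95
position: [0.6444, 0.0152, 0.0857]
ee_rot: [0.038, 0.999, 0.0, 0.0]
ft_force: [1.3, 0.2, 0.5]
grip_width: -0.001
grasp_force: 0.0
time: 3.45
position: [0.6482, 0.0641, 0.0855]
ee_rot: [0.038, 0.999, -0.0, -0.0]
ft_force: [-0.2, 1.1, 0.6]
grip_width: -0.0
grasp_force: 0.0
```

```bash
python3 -c "
from h import *
st()
shot('top','t2');shot('side','s2')
b=cv2.imread('pics/s2.png')[120:290,300:450]
cv2.imwrite('pics/c2.png',cv2.resize(b,None,fx=3.5,fy=3.5,interpolation=2))"
```

```text
[0.6482 0.0641 0.0855] [-180.    -0.   175.6] [-0.02  0.68  1.31 -0.    1.16 -1.51] F [-0.2  1.1  0.6] g -0.0004681216234302298 0.0 t 3.45
```

View pics/c2.png

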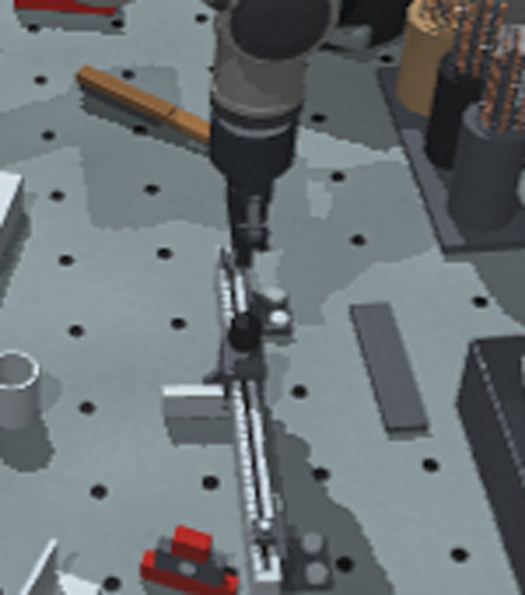

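Run:
```python
from h import *
def proj(n,p):
    c=vision.get_calibration(n);T=np.linalg.inv(np.array(c["extrinsics"]));r=cv2.Rodrigues(T[:3,:3])[0]
    return cv2.projectPoints(np.array(p,float).reshape(-1,1,3),r,T[:3,3],np.array(c["camera_matrix"]),np.array(c["D"]))[0].reshape(-1,2).round(1).tolist()
for n in("side","top"):print(n,proj(n,[[.6327,-.0455,.0856],[.6482,.0641,.0855],[.643,-.0035,.104],[.643,-.0035,.09]]))
for t in("s0","s1","s2"):
    f={"s0":"side0"}.get(t,t);im=cv2.imread(f"pics/{f}.png");C=cloud("side",np.load(f"pics/{f}.npy"))
    for v in range(180,232,4):print(t,v,[(C[v,u].round(3).tolist(),int(im[v,u].max())) for u in(370,)])
```

```text
side [[369.1, 224.7], [368.1, 199.7], [370.5, 210.5], [370.2, 213.7]]
top [[352.6, 169.5], [323.8, 166.3], [341.7, 166.4], [341.6, 167.0]]
s0 180 [([0.694, 0.256, -0.004], 152)]
s0 184 [([0.691, 0.237, -0.006], 153)]
s0 188 [([0.687, 0.214, -0.004], 153)]
s0 192 [([0.682, 0.188, 0.001], 154)]
s0 196 [([0.669, 0.129, 0.039], 108)]
s0 200 [([0.665, 0.108, 0.04], 100)]
s0 204 [([0.661, 0.084, 0.045], 91)]
s0 208 [([0.657, 0.063, 0.048], 113)]
s0 212 [([0.642, -0.003, 0.097], 56)]
s0 216 [([0.64, -0.017, 0.094], 33)]
s0 220 [([0.64, -0.021, 0.08], 52)]
s0 224 [([0.642, -0.02, 0.06], 63)]
s0 228 [([0.641, -0.028, 0.05], 57)]
s1 180 [([0.614, -0.081, 0.303], 44)]
s1 184 [([0.616, -0.075, 0.282], 39)]
s1 188 [([0.617, -0.079, 0.27], 40)]
s1 192 [([0.618, -0.077, 0.254], 40)]
s1 196 [([0.618, -0.081, 0.242], 41)]
s1 200 [([0.622, -0.07, 0.216], 39)]
s1 204 [([0.621, -0.08, 0.209], 36)]
s1 208 [([0.626, -0.061, 0.174], 38)]
s1 212 [([0.618, -0.101, 0.199], 41)]
s1 216 [([0.624, -0.081, 0.161], 33)]
s1 220 [([0.63, -0.062, 0.124], 43)]
s1 224 [([0.643, -0.015, 0.055], 65)]
s1 228 [([0.639, -0.034, 0.057], 57)]
s2 180 [([0.639, 0.026, 0.205], 53)]
s2 184 [([0.639, 0.02, 0.194], 88)]
s2 188 [([0.636, 0.001, 0.196], 43)]
s2 192 [([0.649, 0.053, 0.13], 34)]
s2 196 [([0.65, 0.053, 0.112], 71)]
s2 200 [([0.665, 0.107, 0.041], 101)]
s2 204 [([0.661, 0.083, 0.046], 93)]
s2 208 [([0.657, 0.062, 0.049], 115)]
s2 212 [([0.641, -0.005, 0.099], 50)]
s2 216 [([0.639, -0.02, 0.097], 34)]
s2 220 [([0.641, -0.017, 0.076], 48)]
s2 224 [([0.643, -0.016, 0.056], 64)]
s2 228 [([0.64, -0.03, 0.053], 58)]
```

Run:
```python
from h import *
print(manip.grasp_offset,[x for x in dir(manip) if x[0]!='_'])
d=np.load("pics/s2.npy");C=cloud("side",d);im=cv2.imread("pics/s2.png").max(2)
print("cols",list(range(360,382,2)))
for v in range(170,206,2):print(v,im[v,360:382:2],(C[v,360:382:2,1]*1000).round().astype(int),(C[v,360:382:2,2]*1000).round().astype(int))
```

```text
0.0187 ['PlanningError', 'get_obs', 'grasp_offset']
cols [360, 362, 364, 366, 368, 370, 372, 374, 376, 378, 380]
170 [132 136  73  39  41  40  40  38  39  44 111] [310 317  77  32  32  27  29  25  30  30  34] [  1  -6 202 241 240 244 242 244 240 239 235]
172 [130 131 118  33  36  40  39  38  35 106 134] [302 302 300  54  48  29  27  28  29 295 296] [ -2  -2  -2 214 218 234 235 234 233  -1  -3]
174 [131 132  96  48  39  42  38  39  34 107 134] [291 293 291  47  44  28  29  26  47 282 281] [ -2  -5  -4 212 214 228 226 228 209  -1   0]
176 [130 130  95  38  37  46  86  61  30 121 133] [283 283 281  44  42  26  28  27  46 272 276] [ -5  -5  -5 206 207 222 219 220 202  -1  -5]
178 [132 131 119  37  37  48  94  49  71 134 131] [268 276 264  46  41  19  25  24  48 263 270] [ -2  -9   1 196 201 220 213 214 192  -3 -10]
180 [130 131 119  35  34  53  94  40  84 133 132] [262 253 259  52  41  26  20  27  49 246 251] [ -6   2  -5 183 192 205 210 203 183   3  -3]
182 [131 130 124  35  39  48  93  54  94 132 131] [250 247 246  48  49  48  13  49  46 243 243] [ -4  -3  -2 178 176 177 208 175 177  -
[... 857 characters left out ...]
7 115 122 123 116 -10  -9  -4   2]
196 [152 115  59  96  70  71 133 156 156 150 133] [170 136 118  59  49  53 170 169 172 166 171] [  2  34  51 108 117 112  -2  -2  -5   0  -6]
198 [152 136 121  59 137 106 129 155 155 150 133] [165 131 111 108 112 113 160 155 159 159 160] [-3 29 48 50 46 44 -2  3 -3 -3 -5]
200 [149 134 174  76 212 101 134 156 156 156 130] [159 125 103  98  98 107 154 150 153 148 147] [-7 26 47 52 51 41 -6 -2 -6 -2 -2]
202 [147 122 173  70 220  92 131 140 165 174 143] [148 124  91  93  89 100 144 137 145 120 140] [-5 17 49 47 50 39 -6  0 -8 16 -4]
204 [153 112 196  29 229  93  55  75 160 187 174] [139 120  82  81  84  83  97 103 121 108 111] [-7 12 49 49 46 46 31 24  6 18 15]
```

The fingertips passed just above the knob. Depth puts them about 20 mm higher than the reported TCP. I'll go back over the knob and push again lower.

```bash
python3 -m crank '[[[0,0,-3],[0,0,0],1],[[0,-6,-3],[0,0,0],1],[[0.2,-11.5,-3],[0,0,0],1],[[0.3,-11.5,0],[0,0,0],1],[[0.3,-11.5,2],[0,0,0],1]]';python3 -m crank '[[[0,0,0.2],[0,0,0],1],[[0,1,0.2],[0,0,0],1],[[0,2,0.2],[0,0,0],1],[[0,3,0.2],[0,0,0],1]]'; python3 -c "
from h import *
st()"
```

```text
time: 4.18
position: [0.6358, -0.0525, 0.0646]
ee_rot: [0.039, 0.999, 0.0, -0.0]
ft_force: [-0.3, -0.4, -0.8]
grip_width: -0.0
grasp_force: 0.0
time: 4.68
position: [0.6394, -0.0206, 0.0646]
ee_rot: [0.038, 0.999, -0.001, 0.001]
ft_force: [-0.5, -4.1, 1.7]
grip_width: 0.003
grasp_force: 1.7
[ 0.6394 -0.0206  0.0646] [-1.799e+02  1.000e-01  1.757e+02] [-0.15  0.68  1.37 -0.    1.09 -1.65] F [-0.5 -4.1  1.7] g 0.0029070733817921357 1.6830355999991298 t 4.67
```

```bash
python3 -m crank '[[[0,1.2,0],[0,0,0],1],[[0,2.4,0],[0,0,0],1],[[0,3.6,0],[0,0,0],1],[[0,4.8,0],[0,0,0],1]]';python3 -m crank '[[[0,0.6,0],[0,0,0],1],[[0,1.2,0],[0,0,0],1],[[0,1.8,0],[0,0,0],1],[[0,2.4,0],[0,0,0],1]]'
```

```text
time: 5.18
position: [0.6425, 0.0277, 0.0636]
ee_rot: [0.038, 0.999, 0.0, 0.0]
ft_force: [-0.1, -4.0, 1.0]
grip_width: 0.001
grasp_force: 1.7
time: 5.68
position: [0.6442, 0.051, 0.0635]
ee_rot: [0.038, 0.999, 0.0, -0.0]
ft_force: [1.5, -4.0, 1.0]
grip_width: 0.001
grasp_force: 1.6
```

```bash
python3 -m crank '[[[0,0.5,0],[0,0,0],1],[[0,1,0],[0,0,0],1],[[0,1.5,0],[0,0,0],1]]';python3 -c "
from h import *
st()"
```

```text
time: 6.05
position: [0.6453, 0.066, 0.0635]
ee_rot: [0.038, 0.999, 0.0, 0.0]
ft_force: [1.2, -3.4, 1.1]
grip_width: -0.001
grasp_force: 1.6
[0.6453 0.066  0.0635] [180.   -0.  175.6] [-0.02  0.7   1.34  0.    1.11 -1.51] F [ 1.2 -3.4  1.1] g -0.0009554599541147127 1.5913664689287543 t 6.05
```

```bash
python3 -m crank '[[[0,0.4,0],[0,0,0],1],[[0,0.8,0],[0,0,0],1],[[0,1.2,0],[0,0,0],1]]'
```

```text
time: 6.42
position: [0.6455, 0.0674, 0.0637]
ee_rot: [0.039, 0.999, -0.008, -0.001]
ft_force: [-4.4, -47.3, 5.4]
grip_width: 0.0
grasp_force: 23.9
```

```bash
python3 -m crank '[[[0,0.4,0],[0,0,0],1],[[0,0.8,0],[0,0,0],1]]';python3 -c "
from h import *
st()"
```

```text
time: 6.68
position: [0.6455, 0.0677, 0.0638]
ee_rot: [0.039, 0.999, -0.013, -0.002]
ft_force: [-8.6, -72.3, 7.3]
grip_width: -0.003
grasp_force: 36.7
[0.6455 0.0677 0.0638] [-178.5   -0.2  175.5] [-0.    0.7   1.32 -0.03  1.12 -1.48] F [ -8.6 -72.3   7.3] g -0.002717945631347331 36.71443314291537 t 6.67
```

The force rise shows the carriage is hard against its end stop. I'll back off, lift and go to the tube.

```bash
python3 -m crank '[[[0,-2,0],[0,0,0],1],[[0,-4,0],[0,0,0],1],[[0,-4,-4],[0,0,0],1],[[0,-4,-9],[0,0,0],1],[[0,-4,-9],[0,0,0],-1]]';python3 -c "
from h import *
st()
rel([.4245,.24,.15],-19.8)"
```

```text
time: 7.3
position: [0.6461, 0.0468, 0.1583]
ee_rot: [0.038, 0.999, 0.001, 0.004]
ft_force: [-0.2, 0.1, 0.5]
grip_width: 0.198
grasp_force: 0.0
[0.6461 0.0468 0.1583] [179.9   0.5 175.7] [-0.05  0.6   1.24  0.    1.29 -1.54] F [-0.2  0.1  0.5] g 0.19751492132957604 0.0 t 7.3
shift [23.55 17.6   0.65] turn [  0.5   0.3 105.5] pos [0.6461 0.0468 0.1583] F [-0.2  0.1  0.5] t 7.3
```

```bash
python3 -m crank '[[[5,4,0],[0,0,10.5],-1],[[10,8,0],[0,0,21],-1],[[15,12,0],[0,0,31.5],-1],[[20,15,0],[0,0,42],-1],[[23.5,17.5,0],[0,0,52.5],-1]]' >/dev/null; python3 -m crank '[[[0,0,0],[0,0,10],-1],[[0,0,0],[0,0,20],-1],[[0,0,0],[0,0,30],-1],[[0,0,0],[0,0,40],-1],[[0,0,0],[0,0,50],-1]]';python3 -c "
from h import *
st()
rel([.4245,.24,.15],-19.8)
im,d=shot('top','t3');shot('side','s3')
b=cv2.imread('pics/s3.png')[120:290,270:450];a=cv2.imread('pics/t3.png')[140:260,250:400]
cv2.imwrite('pics/c3.png',cv2.vconcat([cv2.resize(b,(423,400),interpolation=2),cv2.resize(cv2.resize(a,(250,200),interpolation=2),(423,200))]) if 0 else cv2.hconcat([cv2.resize(b,(400,378),interpolation=2),cv2.resize(a,(400,378),interpolation=2)]))"
```

```text
time: 8.55
position: [0.4217, 0.2387, 0.1526]
ee_rot: [0.805, 0.594, -0.001, -0.001]
ft_force: [-0.1, -0.0, 0.4]
grip_width: 1.004
grasp_force: 0.0
[0.4217 0.2387 0.1526] [-179.9    0.    72.9] [0.36 0.33 1.72 0.   1.1  0.65] F [-0.1 -0.   0.4] g 1.0043074837534214 0.0 t 8.55
shift [0.2  0.23 0.26] turn [-0.1  0.   2.7] pos [0.4217 0.2387 0.1526] F [-0.1 -0.   0.4] t 8.55
```

View pics/c3.png

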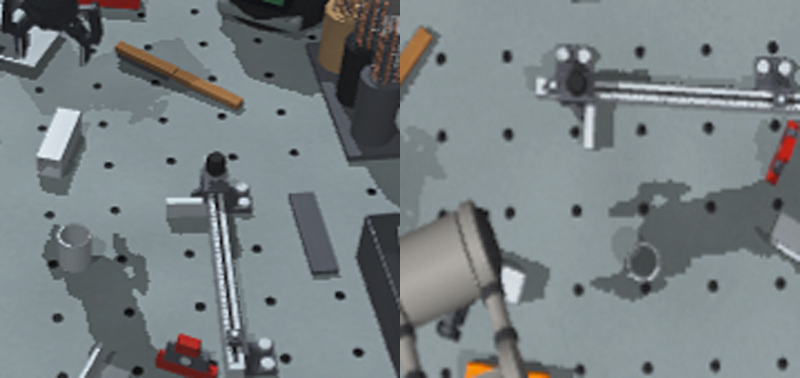

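The carriage is now at the +y end, with the knob at top ≈(316,170) and the arm at ≈(321,187). The gripper is open above the tube at side ≈(292,133). Next I'll measure the arm and check the tip height.

Run:
```python
from h import *
def proj(n,p):
    c=vision.get_calibration(n);T=np.linalg.inv(np.array(c["extrinsics"]));r=cv2.Rodrigues(T[:3,:3])[0]
    return cv2.projectPoints(np.array(p,float).reshape(-1,1,3),r,T[:3,3],np.array(c["camera_matrix"]),np.array(c["D"]))[0].reshape(-1,2).round(1).tolist()
print("tcp px",proj("side",[.4217,.2387,.1526]))
im=cv2.imread("pics/s3.png");C=cloud("side",np.load("pics/s3.npy"))
m=(C[...,2]>.09)&(C[...,2]<.4)&(abs(C[...,0]-.42)<.075)&(abs(C[...,1]-.24)<.07)
v,u=np.nonzero(m)
for uu in range(u.min(),u.max()+1,3):
    k=v[u==uu]
    if len(k):print(uu,k.max(),C[k.max(),uu].round(3),end=" | ")
print()
# arm & knob
for n,t in(("top","t3"),("side","s3")):
    im=cv2.imread(f"pics/{t}.png");C=cloud(n,np.load(f"pics/{t}.npy"));Z=C[...,2]
    a=(Z>.022)&(Z<.045)&(C[...,0]>.565)&(C[...,0]<.625)&(abs(C[...,1]-.08)<.06)
    w=a&(im.min(2)>170);uv=np.argwhere(w)[:,::-1];P=onplane(n,uv,.033)
    print(n,"arm top",P.mean(0).round(4),"y range by x",[(round(x,3),np.round(P[abs(P[:,0]-x)<.004][:,1],3).tolist()) for x in(.58,.595,.61)])
    k=(im.max(2)<55)&(abs(C[...,0]-.645)<.03)&(abs(C[...,1]-.09)<.035)&(Z>.07);uv=np.argwhere(k)[:,::-1]
    print(" knob",onplane(n,uv,.104 if n=="top" else .09).mean(0).round(4),len(uv))
```

```text
tcp px [[294.1, 154.0]]
271 134 [0.35  0.241 0.239] | 274 134 [0.36  0.251 0.23 ] | 277 143 [0.367 0.245 0.198] | 280 146 [0.377 0.243 0.186] | 283 133 [0.389 0.23  0.248] | 286 131 [0.399 0.229 0.255] | 289 133 [0.408 0.228 0.248] | 292 132 [0.418 0.224 0.254] | 295 133 [0.427 0.226 0.248] | 298 133 [0.437 0.219 0.252] | 301 135 [0.446 0.218 0.244] | 304 137 [0.456 0.222 0.233] | 307 149 [0.464 0.213 0.191] | 310 146 [0.474 0.217 0.199] | 313 139 [0.483 0.205 0.235] | 316 135 [0.495 0.226 0.235] | 
top arm top [0.599  0.0802 0.033 ] y range by x [(0.58, [0.085, 0.081, 0.077, 0.085, 0.081, 0.077]), (0.595, [0.085, 0.081, 0.077, 0.085, 0.081, 0.077]), (0.61, [0.077, 0.081, 0.077, 0.085, 0.081, 0.077])]
 knob [0.6479 0.0925 0.104 ] 41
side arm top [0.5986 0.076  0.033 ] y range by x [(0.58, [0.081, 0.081, 0.08, 0.076, 0.076, 0.076, 0.071, 0.071]), (0.595, [0.079, 0.079, 0.075, 0.074]), (0.61, [0.078, 0.078, 0.077, 0.073, 0.073, 0.073])]
 knob [0.6468 0.0878 0.09  ] 69
```

The fingertips really do sit about 20 mm above the reported TCP. I'll descend with that allowance and watch the force.

```bash
python3 -m crank '[[[0.2,0.2,4],[0,0,2.7],-1],[[0.2,0.2,9],[0,0,2.7],-1],[[0.2,0.2,13],[0,0,2.7],-1],[[0.2,0.2,14],[0,0,2.7],-1],[[0.2,0.2,14],[0,0,2.7],-1]]';python3 - <<'E'
from h import *
st()
im,d=shot('side','s4');C=cloud("side",d)
m=(C[...,2]>.02)&(C[...,2]<.4)&(abs(C[...,0]-.4245)<.08)&(abs(C[...,1]-.24)<.09)&(im.max(2)<75)
v,u=np.nonzero(m)
for uu in range(u.min(),u.max()+1,2):
    k=v[u==uu]
    if len(k):print(uu,k.max(),C[k.max(),uu].round(3),end=" | ")
cv2.imwrite('pics/c4.png',cv2.resize(cv2.imread('pics/s4.png')[110:220,250:350],(500,550),interpolation=2))
E
```

```text
time: 9.28
position: [0.4252, 0.2398, 0.0136]
ee_rot: [0.816, 0.577, -0.0, -0.0]
ft_force: [0.2, 0.2, -0.1]
grip_width: 1.001
grasp_force: 0.0
[0.4252 0.2398 0.0136] [-180.     0.    70.5] [0.36 0.53 1.86 0.   0.75 0.7 ] F [ 0.2  0.2 -0.1] g 1.000574552278978 0.0 t 9.28
273 102 [0.365 0.271 0.339] | 275 166 [0.354 0.251 0.095] | 277 166 [0.361 0.246 0.099] | 279 166 [0.368 0.253 0.092] | 281 174 [0.373 0.246 0.061] | 283 175 [0.38  0.241 0.061] | 285 166 [0.389 0.23  0.11 ] | 287 164 [0.396 0.228 0.12 ] | 289 163 [0.403 0.224 0.127] | 291 165 [0.409 0.237 0.107] | 293 165 [0.416 0.234 0.109] | 295 165 [0.423 0.234 0.109] | 297 166 [0.429 0.224 0.112] | 299 166 [0.436 0.227 0.109] | 301 166 [0.442 0.215 0.119] | 303 168 [0.449 0.216 0.108] | 305 169 [0.455 0.213 0.105] | 307 171 [0.462 0.215 0.094] | 309 173 [0.468 0.207 0.092] | 311 178 [0.475 0.216 0.061] | 313 172 [0.482 0.207 0.095] | 315 172 [0.489 0.209 0.093] |
```

View pics/c4.png

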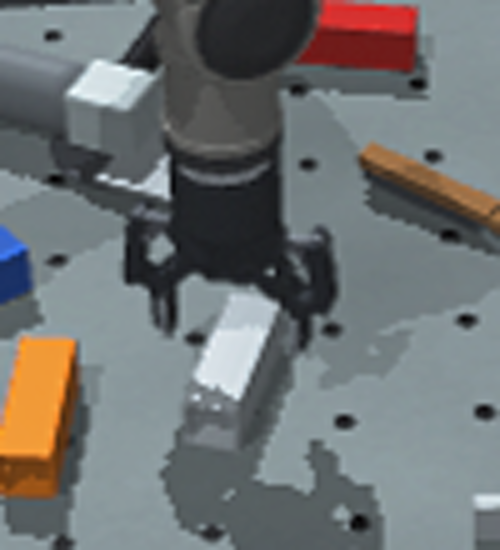

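The open fingers straddle the silver tube at crop (160–310, 320), but their tips are still about level with the tube top. I'll go lower and watch for table contact.

```bash
python3 -m crank '[[[0,0,1],[0,0,0],-1],[[0,0,2],[0,0,0],-1],[[0,0,2.5],[0,0,0],-1],[[0,0,2.5],[0,0,0],-1]]';python3 - <<'E'
from h import *
st()
im,d=shot('side','s5');C=cloud("side",d)
m=(C[...,2]>.008)&(C[...,2]<.1)&(abs(C[...,0]-.4245)<.08)&(abs(C[...,1]-.24)<.06)&(im.max(2)<60)
v,u=np.nonzero(m)
for uu in range(u.min(),u.max()+1,2):
    k=v[u==uu]
    if len(k):print(uu,k.max(),C[k.max(),uu].round(3),end=" | ")
E
```

```text
time: 9.82
position: [0.4251, 0.2395, -0.0118]
ee_rot: [0.817, 0.577, -0.0, -0.0]
ft_force: [0.3, -0.5, 0.8]
grip_width: 1.004
grasp_force: 0.0
[ 0.4251  0.2395 -0.0118] [-180.     0.    70.4] [0.36 0.58 1.87 0.   0.69 0.7 ] F [ 0.3 -0.5  0.8] g 1.0043681382537168 0.0 t 9.82
275 171 [0.353 0.253 0.071] | 277 171 [0.36  0.247 0.076] | 279 172 [0.366 0.248 0.069] | 281 179 [0.371 0.248 0.037] | 283 174 [0.38  0.246 0.061] | 285 171 [0.387 0.234 0.084] | 287 170 [0.395 0.235 0.088] | 289 169 [0.402 0.235 0.091] | 291 170 [0.408 0.236 0.085] | 293 171 [0.415 0.229 0.086] | 295 170 [0.422 0.225 0.094] | 297 171 [0.428 0.223 0.091] | 299 171 [0.435 0.224 0.088] | 301 171 [0.442 0.211 0.099] | 303 174 [0.448 0.212 0.085] | 305 175 [0.455 0.211 0.08 ] | 307 177 [0.461 0.212 0.069] | 309 179 [0.468 0.21  0.061] | 311 181 [0.476 0.221 0.042] | 313 177 [0.482 0.206 0.073] | 315 177 [0.489 0.208 0.071] |
```

```bash
python3 -m crank '[[[0,0,0.6],[0,0,0],-1],[[0,0,1.2],[0,0,0],-1],[[0,0,1.2],[0,0,0],0],[[0,0,1.2],[0,0,0],1],[[0,0,1.2],[0,0,0],1]]' 60;python3 -m crank '[[[0,0,0],[0,0,0],1],[[0,0,0],[0,0,0],1],[[0,0,0],[0,0,0],1]]'
```

```text
time: 10.5
position: [0.4256, 0.2397, -0.0232]
ee_rot: [0.817, 0.577, 0.0, 0.0]
ft_force: [0.8, -0.1, -1.4]
grip_width: 0.462
grasp_force: 61.0
time: 10.88
position: [0.4256, 0.2397, -0.0232]
ee_rot: [0.817, 0.577, 0.0, 0.0]
ft_force: [0.2, 0.1, 3.8]
grip_width: 0.458
grasp_force: 61.6
```

The grip is 39 mm wide, which matches the tube. I'll lift and turn it.

```bash
python3 -m crank '[[[0,0,-2],[0,0,0],1],[[0,0,-5],[0,0,-5],1],[[0,0,-8.5],[0,0,-10],1],[[0,0,-8.5],[0,0,-15],1],[[0,0,-8.5],[0,0,-15],1]]';python3 - <<'E'
from h import *
st()
O=np.array([.6278,-.045]);d=np.array([.0802,.9968]);n=np.array([.9968,-.0802])
p=O+.0453*d-.053*n;print(p);rel([*p,.062],-4.6)
E
```

```text
time: 11.5
position: [0.4246, 0.2393, 0.0612]
ee_rot: [0.735, 0.678, -0.001, -0.0]
ft_force: [-0.1, -0.2, -4.6]
grip_width: 0.461
grasp_force: 61.7
[0.4246 0.2393 0.0612] [-179.9    0.    85.4] [0.36 0.45 1.82 0.   0.87 0.44] F [-0.1 -0.2 -4.6] g 0.46121026131861914 61.66623339056969 t 11.5
[0.57860266 0.00440564]
shift [-22.17  17.24  -0.09] turn [-0.1  0.  -0. ] pos [0.4246 0.2393 0.0612] F [-0.1 -0.2 -4.6] t 11.5
```

```bash
python3 -m crank '[[[-4.4,3.4,0],[0,0,0],1],[[-9.6,7.5,0],[0,0,0],1],[[-14.6,11.4,0],[0,0,0],1],[[-19.2,15,0],[0,0,0],1],[[-22.2,17.2,0],[0,0,0],1]]' >/dev/null;python3 -m crank '[[[0,0,2],[0,0,0],1],[[0,0,4],[0,0,0],1],[[0,0,6],[0,0,0],1],[[0,0,7],[0,0,0],1],[[0,0,7.5],[0,0,0],1]]';python3 - <<'E'
from h import *
im,d=shot('top','t6');im,d=shot('side','s6');st()
b=cv2.imread('pics/s6.png')[150:260,310:420];a=cv2.imread('pics/t6.png')[150:220,290:390]
cv2.imwrite('pics/c6.png',cv2.hconcat([cv2.resize(b,(400,400),interpolation=2),cv2.resize(a,(400,400),interpolation=2)]))
E
```

```text
time: 12.75
position: [0.5785, 0.0047, -0.0144]
ee_rot: [0.735, 0.678, -0.001, -0.001]
ft_force: [-0.7, 0.5, -4.5]
grip_width: 0.458
grasp_force: 61.9
[ 0.5788  0.0046 -0.0138] [-180.    -0.    85.4] [-0.12  0.7   1.61  0.    0.83 -0.04] F [ 0.2  0.7 -4.2] g 0.45911268778308817 61.9092920422554 t 12.85
```

View pics/c6.png

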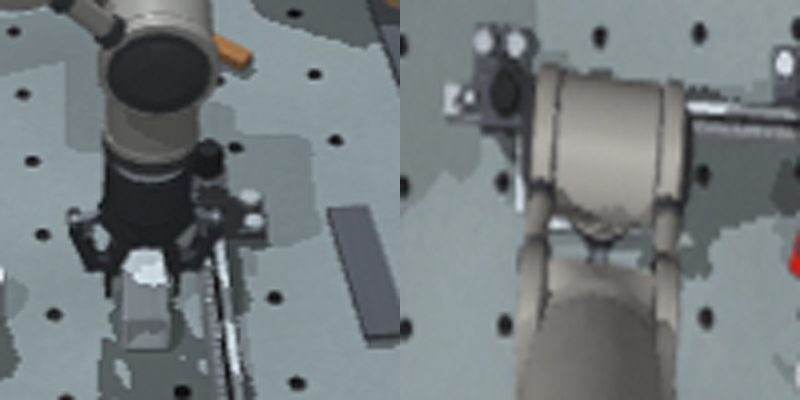

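The tube is held just above the table, parallel to the fence and short of the stop arm. I'll slide it to the stop.

```bash
python3 -m crank '[[[0,0,0.5],[0,0,0],1],[[0.4,0,0.6],[0,0,0],1],[[0.8,0,0.6],[0,0,0],1]]'
```

```text
time: 13.22
position: [0.5798, 0.0129, -0.0192]
ee_rot: [0.735, 0.678, 0.0, 0.0]
ft_force: [0.2, -0.0, -4.4]
grip_width: 0.462
grasp_force: 61.9
```

```bash
python3 -m crank '[[[0.2,0,0],[0,0,0],1],[[0.4,0,0],[0,0,0],1]]'
```

```text
time: 13.48
position: [0.5799, 0.0136, -0.0189]
ee_rot: [0.734, 0.679, -0.002, 0.001]
ft_force: [-3.4, -20.6, -0.0]
grip_width: 0.457
grasp_force: 62.4
```

```bash
python3 -m crank '[[[-0.35,0,0.1],[0,0,0],1],[[-0.35,0,0.4],[0,0,0],1],[[-0.35,0,0.4],[0,0,0],-0.35],[[-0.35,0,0.4],[0,0,0],-0.35],[[-0.35,0,0.4],[0,0,0],-0.35]]';python3 -m crank '[[[0,0,-2],[0,0,0],-0.35],[[0,0,-5],[0,0,0],-0.35],[[0,0,-9],[0,0,0],1],[[0,-5,-10],[0,0,0],1],[[0,-9.5,-10],[0,0,0],1]]';python3 - <<'E'
from h import *
st()
im,d=shot('side','s7');C=cloud('side',d)
m=(C[...,2]>.03)&(C[...,2]<.05)&(abs(C[...,0]-.575)<.05)&(abs(C[...,1]-.01)<.1)&(im.min(2)>140)
uv=np.argwhere(m)[:,::-1];P=onplane('side',uv,.04)[:,:2]*1000
print(cv2.minAreaRect(P.astype(np.float32)),P.mean(0))
O=np.array([.6278,-.045]);dd=np.array([.0802,.9968]);n=np.array([.9968,-.0802])
p=O+.054*dd-.105*n;print(p);rel([*p,-.008],-4.6)
E
```

```text
time: 14.1
position: [0.5707, 0.0143, -0.0258]
ee_rot: [0.735, 0.678, -0.006, -0.007]
ft_force: [-23.0, -1.1, 2.7]
grip_width: 0.676
grasp_force: 0.1
time: 14.72
position: [0.485, 0.0211, 0.0781]
ee_rot: [0.735, 0.678, 0.001, 0.001]
ft_force: [-0.3, -0.1, -1.6]
grip_width: 0.038
grasp_force: 0.0
[0.485  0.0211 0.0781] [179.8  -0.   85.4] [-0.11  0.42  1.81  0.    0.9  -0.04] F [-0.3 -0.1 -1.6] g 0.03777491781956592 0.0 t 14.72
((589.0637817382812, -3.61004638671875), (69.18089294433594, 155.25828552246094), 2.1716854572296143) [579.39751381  10.16379492]
[0.5274668 0.0172482]
shift [-0.11  5.11  8.41] turn [-0.4 -0.   0.1] pos [0.4771 0.0223 0.0765] F [-6.3  1.6 -1. ] t 14.78
```

Run:
```python
from h import *
im=cv2.imread("pics/s7.png");C=cloud('side',np.load("pics/s7.npy"))
for v in range(196,242,3):
    P=onplane('side',np.c_[np.arange(325,385),np.full(60,v)],.04)
    z=C[v,325:385,2];k=(z>.031)&(z<.048)&(P[:,0]<.622)
    if k.any():print(v,"y",P[k][:,1].mean().round(3),"x",P[k][0,0].round(4),P[k][-1,0].round(4),k.sum(),im[v,325:385].min(1)[k][::3])
```

```text
205 y 0.088 x 0.6214 0.6214 1 [87]
208 y 0.075 x 0.6159 0.6192 2 [85]
211 y 0.064 x 0.5647 0.6204 13 [165 176 174 178 149]
214 y 0.05 x 0.5629 0.602 13 [139 209 205 202 126]
217 y 0.037 x 0.5644 0.6 11 [218 207 202 201]
220 y 0.023 x 0.5626 0.598 12 [221 207 203 201]
223 y 0.01 x 0.5609 0.5992 13 [166 208 202 199  81]
226 y -0.003 x 0.5592 0.5973 13 [184 207 202 198 125]
229 y -0.016 x 0.5606 0.5953 12 [220 207 202 202]
232 y -0.029 x 0.5589 0.5934 12 [217 208 204 200]
235 y -0.042 x 0.5572 0.5947 12 [222 207 204 210]
238 y -0.055 x 0.5556 0.5928 3 [102]
```

The tube is still parallel to the fence, with its centre about 53 mm out from the face. I'll turn the tool 90° so it pushes with the narrow finger sides, then lower it behind the tube.

```bash
python3 -m crank '[[[0,0,0],[0,0,-10],1],[[0,1,0],[0,0,-20],1],[[0,2,0],[0,0,-30],1],[[0,3,0],[0,0,-40],1],[[0,4,0],[0,0,-50],1]]' >/dev/null;python3 -m crank '[[[0,0,0],[0,0,-10],1],[[0,0,0],[0,0,-20],1],[[0,0,0],[0,0,-30],1],[[0,0,0],[0,0,-40],1],[[0,0,0],[0,0,-40],1]]';python3 - <<'E'
from h import *
st()
O=np.array([.6278,-.045]);dd=np.array([.0802,.9968]);n=np.array([.9968,-.0802])
for k in(-.105,-.051):rel([*(O+.054*dd+k*n),-.008],85.4)
E
```

```text
time: 16.02
position: [0.5255, 0.0178, 0.077]
ee_rot: [0.041, 0.999, 0.0, 0.001]
ft_force: [-0.2, 0.4, -0.2]
grip_width: 0.004
grasp_force: 0.0
[0.5255 0.0178 0.077 ] [1.800e+02 1.000e-01 1.754e+02] [-0.11  0.49  1.7   0.    0.95 -1.6 ] F [-0.2  0.4 -0.2] g 0.004097688130008693 0.0 t 16.02
shift [-0.19 -0.04  8.5 ] turn [ 0.   0.1 -0. ] pos [0.5255 0.0178 0.077 ] F [-0.2  0.4 -0.2] t 16.02
shift [-5.59 -0.03  8.5 ] turn [ 0.   0.1 -0. ] pos [0.5255 0.0178 0.077 ] F [-0.2  0.4 -0.2] t 16.02
```

```bash
python3 -m crank '[[[0,0,3],[0,0,0],1],[[0,0,6],[0,0,0],1],[[0,0,8.5],[0,0,0],1],[[-1,0,8.5],[0,0,0],1],[[-2,0,8.5],[0,0,0],1]]';python3 -m crank '[[[-0.7,0,0],[0,0,0],1],[[-1.4,0,0],[0,0,0],1],[[-2.1,0,0],[0,0,0],1],[[-2.8,0,0],[0,0,0],1]]'; python3 -m crank '[[[-0.3,0,0],[0,0,0],1],[[-0.6,0,0],[0,0,0],1]]'
```

```text
time: 16.65
position: [0.5467, 0.0158, -0.0073]
ee_rot: [0.041, 0.999, 0.0, 0.001]
ft_force: [0.8, -0.4, 0.5]
grip_width: 0.003
grasp_force: 0.0
time: 17.15
position: [0.5731, 0.0136, -0.0083]
ee_rot: [0.04, 0.999, 0.0, -0.0]
ft_force: [-1.6, 0.1, 1.5]
grip_width: -0.001
grasp_force: 1.0
time: 17.4
position: [0.5787, 0.0131, -0.0085]
ee_rot: [0.04, 0.999, 0.0, -0.0]
ft_force: [-1.9, -0.6, 0.3]
grip_width: 0.001
grasp_force: 1.0
```

```bash
python3 -m crank '[[[-0.25,0,0],[0,0,0],1],[[-0.5,0,0],[0,0,0],1]]'
```

```text
time: 17.65
position: [0.5811, 0.013, -0.0088]
ee_rot: [0.04, 0.999, 0.0, -0.003]
ft_force: [-12.8, 0.7, 8.4]
grip_width: -0.004
grasp_force: 6.7
```

```bash
python3 -m crank '[[[-0.2,0,0],[0,0,0],1],[[-0.4,0,0],[0,0,0],1]]'
```

```text
time: 17.9
position: [0.5808, 0.0131, -0.0095]
ee_rot: [0.04, 0.999, 0.0, -0.007]
ft_force: [-24.4, 1.1, 13.4]
grip_width: -0.001
grasp_force: 12.2
```

The tube is flush along the fence. Next I'll nudge its free end towards the stop arm to close any gap.

```bash
python3 -m crank '[[[1.5,0,0],[0,0,0],1],[[2.5,0,-3],[0,0,0],1],[[2.5,-4,-7],[0,0,0],1],[[1,-9,-7],[0,0,0],1],[[-1,-10,-7],[0,0,0],1]]' >/dev/null;python3 - <<'E'
from h import *
st()
im,d=shot('side','s8');C=cloud('side',d)
for v in range(205,242,3):
    P=onplane('side',np.c_[np.arange(325,385),np.full(60,v)],.04)
    z=C[v,325:385,2];k=(z>.031)&(z<.048)&(P[:,0]<.64)
    if k.any():print(v,"y",P[k][:,1].mean().round(3),"x",P[k][0,0].round(4),P[k][-1,0].round(4),k.sum())
O=np.array([.6278,-.045]);dd=np.array([.0802,.9968]);n=np.array([.9968,-.0802])
rel([*(O-.038*dd-.02*n),-.003],85.4)
E
```

```text
[ 0.5907 -0.0913  0.0627] [-179.9    0.2  175.2] [-0.28  0.62  1.5  -0.    1.02 -1.77] F [1.  0.8 0.6] g 0.001535658975309672 0.0 t 18.52
211 y 0.064 x 0.5811 0.5811 1
220 y 0.02 x 0.5948 0.6398 2
223 y 0.006 x 0.5928 0.6376 2
226 y -0.007 x 0.5909 0.6354 3
229 y -0.021 x 0.5922 0.6395 5
232 y -0.033 x 0.5903 0.6311 3
235 y -0.046 x 0.5884 0.6321 6
238 y -0.06 x 0.6269 0.6393 4
241 y -0.072 x 0.631 0.6372 2
shift [-1.04  1.15  6.56] turn [-0.1  0.3 -0.2] pos [ 0.5931 -0.0918  0.0625] F [ 0.8 -1.   0.1] t 18.57
```

```bash
python3 -m crank '[[[-1.1,0,2],[0,0,0],1],[[-1.1,0,5],[0,0,0],1],[[-1.1,0,6.5],[0,0,0],1],[[-1.1,0.8,6.5],[0,0,0],1],[[-1.1,1.6,6.5],[0,0,0],1]]';python3 -m crank '[[[0,0.4,0],[0,0,0],1],[[0,0.8,0],[0,0,0],1],[[0,1.2,0],[0,0,0],1]]'
```

```text
time: 19.2
position: [0.6027, -0.0724, -0.0024]
ee_rot: [0.04, 0.999, -0.0, 0.001]
ft_force: [-0.1, 0.2, 0.5]
grip_width: 0.003
grasp_force: 0.0
time: 19.58
position: [0.6032, -0.0618, -0.0029]
ee_rot: [0.04, 0.999, -0.001, 0.0]
ft_force: [-1.9, -14.3, 1.9]
grip_width: -0.001
grasp_force: 7.5
```

The tube is seated against the stop at 14 N. I'll back off, lift and tilt the tool outwards in the clear for the diagonal push.

```bash
python3 -m crank '[[[0,-1.5,0],[0,0,0],1],[[0,-2,-4],[0,0,0],1],[[2,0,-9],[0,-8,0],1],[[5,4,-11],[0,-16,0],1],[[8,7.5,-12],[0,-24,0],1]]' >/dev/null; python3 -m crank '[[[0,0,0],[0,0,0],1],[[0,0,0],[0,0,0],1]]'
python3 - <<'E'
from h import *
from scipy.optimize import least_squares,brentq
st();o=manip.get_obs();q=o["joint_pos"];p=o["position"]
D=[(.525,.209,.342,1.524,1.275),(.6514,.0855,.68,1.31,1.16),(.4846,.1526,.33,1.72,1.10),(.488,-.0118,.58,1.87,.69),(.5258,.077,.49,1.70,.95),(np.hypot(*p[:2]),p[2],q[1],q[2],q[4])]
D=np.array(D)
def f(x,D=D):
    l1,l2,L,h,a,b=x;r,z,j2,j3,j5=D.T;s=j2+j3
    return np.r_[l1*np.sin(j2)+l2*np.sin(s+b)+L*np.sin(s+j5)+a-r,h+l1*np.cos(j2)+l2*np.cos(s+b)+L*np.cos(s+j5)-z]
S=least_squares(f,[.4,.4,.25,.2,0,0]);x=S.x;print("fit",x.round(3),np.abs(S.fun).max())
O=np.array([.6278,-.045]);dd=np.array([.0802,.9968]);n=np.array([.9968,-.0802])
for t in(25,30,35,40,45):
  for back in(0,.03):
    c,s_=np.cos(np.radians(t)),np.sin(np.radians(t))
    P=O+.054*dd+n*(-.04+.02*s_-back*s_);z=.04-.02*c+back*c
    tgt=np.array([np.hypot(*P),z])
    g=lambda j:f(x,np.array([[*tgt,j[0],j[1],np.pi-np.radians(t)-j[0]-j[1]]]))
    k=least_squares(g,[.6,1.6]);print(t,back,"j2,j3,j5",k.x.round(2),round(np.pi-np.radians(t)-k.x.sum(),2),np.abs(k.fun).max().round(4))
E
```

```text
time: 20.45
position: [0.5301, 0.0196, 0.1175]
ee_rot: [0.039, 0.977, -0.008, 0.209]
ft_force: [1.0, -0.2, -0.1]
grip_width: 0.002
grasp_force: 0.0
[0.5301 0.0196 0.1175] [-180.    24.1  175.4] [-0.12  0.27  2.03  0.04  0.42 -1.64] F [ 1.  -0.2 -0.1] g 0.0022197866557478276 0.0 t 20.45
fit [0.507 0.388 0.339 0.231 0.003 0.127] 0.0018859975239471083
25 0 j2,j3,j5 [0.54 1.95] 0.21 0.0
25 0.03 j2,j3,j5 [0.47 1.97] 0.26 0.0
30 0 j2,j3,j5 [0.54 2.02] 0.05 0.0
30 0.03 j2,j3,j5 [0.47 2.05] 0.1 0.0
35 0 j2,j3,j5 [0.55 2.09] -0.11 0.0
35 0.03 j2,j3,j5 [0.48 2.12] -0.07 0.0
40 0 j2,j3,j5 [0.57 2.15] -0.29 0.0
40 0.03 j2,j3,j5 [0.5  2.19] -0.25 0.0
45 0 j2,j3,j5 [0.61 2.21] -0.47 0.0
45 0.03 j2,j3,j5 [0.54 2.26] -0.44 0.0
```

The joint limits cap the outward tilt at about 22°. I'll use 20° and steer the push direction through contact friction on the tube's upper edge.

Run:
```python
from h import *
O=np.array([.6278,-.045]);dd=np.array([.0802,.9968]);n=np.array([.9968,-.0802])
rel([*(O+.054*dd-.041*n),.05],85.4,20,85.4)
```

```text
shift [-2.86 -0.26  8.68] turn [-0.   4.1  0. ] pos [0.5301 0.0196 0.1175] F [ 1.  -0.2 -0.1] t 20.45
```

```bash
python3 -m crank '[[[-1.4,-0.2,3],[0,4,0],1],[[-2.9,-0.3,6],[0,4,0],1],[[-2.9,-0.3,8],[0,4,0],1],[[-2.9,-0.3,8.7],[0,4,0],1],[[-2.9,-0.3,8.7],[0,4,0],1]]'; python3 -m crank '[[[0,0,0.7],[0,0,0],1],[[0,0,1.4],[0,0,0],1],[[0,0,2],[0,0,0],1]]';python3 - <<'E'
from h import *
st()
E
```

```text
time: 21.08
position: [0.5912, 0.0115, 0.0486]
ee_rot: [0.04, 0.984, -0.007, 0.173]
ft_force: [0.6, -0.0, 0.1]
grip_width: 0.002
grasp_force: 0.0
time: 21.45
position: [0.5976, 0.0117, 0.03]
ee_rot: [0.039, 0.984, -0.007, 0.174]
ft_force: [0.4, -0.3, -0.0]
grip_width: -0.0
grasp_force: 0.0
[0.5976 0.0117 0.03  ] [180.   20.  175.4] [-0.12  0.53  1.87  0.03  0.38 -1.63] F [ 0.4 -0.3 -0. ] g -0.00029143529234860294 0.0 t 21.45
```

```bash
python3 -m crank '[[[0,0,0.3],[0,0,0],1],[[0,0,0.6],[0,0,0],1],[[0,0,0.9],[0,0,0],1]]'
```

```text
time: 21.82
position: [0.6006, 0.0114, 0.0215]
ee_rot: [0.039, 0.984, -0.007, 0.174]
ft_force: [-0.1, -0.0, 0.2]
grip_width: 0.002
grasp_force: 0.0
```

```bash
python3 -m crank '[[[0,0,0.2],[0,0,0],1],[[0,0,0.4],[0,0,0],1]]'
```

```text
time: 22.08
position: [0.6018, 0.0113, 0.0182]
ee_rot: [0.039, 0.984, -0.007, 0.174]
ft_force: [-11.0, -0.4, 20.1]
grip_width: -0.003
grasp_force: 11.7
```

```bash
python3 -m crank '[[[-0.2,0,0.07],[0,0,0],1],[[-0.3,0,0.1],[0,0,0],1],[[-0.3,0,0.1],[0,0,0],1]]'
```

```text
time: 22.45
position: [0.6019, 0.0113, 0.0182]
ee_rot: [0.039, 0.984, -0.007, 0.171]
ft_force: [-17.0, -0.5, 18.9]
grip_width: 0.002
grasp_force: 11.9
```

```bash
python3 -m crank '[[[0,0,0.1],[0,0,0],1],[[0,0,0.1],[0,0,0],1],[[0,0,0.1],[0,0,0],1],[[0,0,0.1],[0,0,0],1],[[0,0,0.1],[0,0,0],1]]'
python3 - <<'E'
from h import *
shot('top','t9');im,d=shot('side','s9');st();C=cloud('side',d)
for v in range(205,242,3):
    P=onplane('side',np.c_[np.arange(325,385),np.full(60,v)],.04)
    z=C[v,325:385,2];k=(im[v,325:385].min(1)>170)&(z>.025)&(z<.052)&(P[:,0]<.66)
    if k.any():print(v,"y",P[k][:,1].mean().round(3),"x",P[k][[0,-1],0].round(4),k.sum())
b=cv2.imread('pics/s9.png')[150:270,300:440];a=cv2.imread('pics/t9.png')[140:260,260:420]
cv2.imwrite('pics/c9.png',cv2.hconcat([cv2.resize(b,(480,411),interpolation=2),cv2.resize(a,(320,411),interpolation=2)]))
E
```

```text
time: 23.08
position: [0.6019, 0.0113, 0.018]
ee_rot: [0.039, 0.984, -0.007, 0.171]
ft_force: [-22.6, -0.4, 28.6]
grip_width: 0.003
grasp_force: 17.2
[0.6019 0.0114 0.0181] [180.   19.7 175.5] [-0.12  0.56  1.86  0.03  0.37 -1.64] F [-23.4  -0.8  28.1] g 0.004972182867086718 17.225951375439763 t 23.18
211 y 0.061 x [0.604 0.64 ] 8
214 y 0.047 x [0.602 0.641] 10
217 y 0.033 x [0.6064 0.6517] 10
220 y 0.019 x [0.6076 0.6526] 12
223 y 0.005 x [0.6056 0.6503] 12
226 y -0.008 x [0.6036 0.6513] 10
229 y -0.021 x [0.6017 0.649 ] 13
232 y -0.033 x [0.5997 0.6468] 12
235 y -0.046 x [0.6009 0.6477] 12
238 y -0.06 x [0.63   0.6455] 3
241 y -0.072 x [0.6279 0.6434] 3
```

View pics/c9.png

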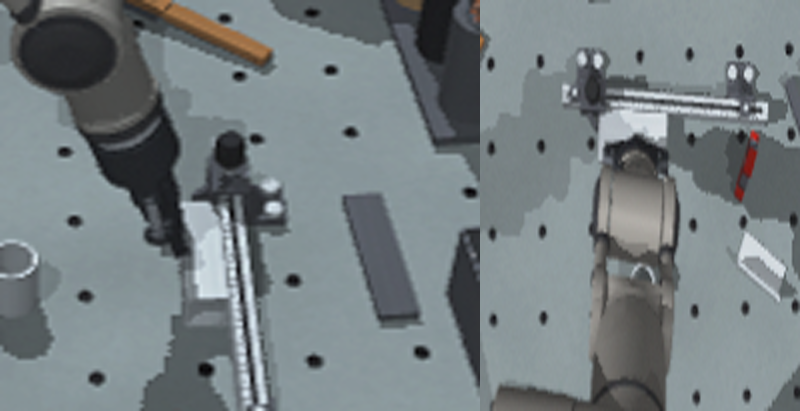

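The tube sits in the corner, flush with the fence along its length (crop x≈190–230), and its end is on the stop arm. The push is steady at about 23 N into the fence and 28 N down, so I'm handing it in.

```bash
python3 -c "
from workcell import job
print(job.sign_off())"
```

```text
the job is handed in; nothing more can be done
None
```

The job is handed in: the carriage is hard on its end stop, and the silver tube lies flush with the fence and against the stop arm, held by a steady diagonal push of about 23 N into the fence and 28 N down.

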